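Pull the blown fuse and lower the guard onto its stop

ROBOT

A 6-joint arm with a two-finger parallel gripper is mounted at the origin on a cart in front of the work surface, level with it; the furniture and walls round the work are solid. World frame = base frame: x ahead of the robot, y to its left, z up, the work surface at z = 0. Lengths are in mm, angles in degrees, forces in N, time in s.
With the tool pointing down it reaches from about 300 to 850 mm from the base axis. Payload 4.2 kg.
Tool frame: the origin (TCP) lies between the finger pads; the fingertips stand 14 mm ahead of it and the grasp point (between the pads) lies 5 mm behind it (env.finger_overhang is the distance from the TCP to the fingertips, in mm); z points along the fingers, y is the line along which they close (so a half turn about z gives the same grasp; the last joint's range is limited). The gripper opens to 91 mm and grips with 3 to 60 N. Pads are 32 mm wide; open, the fingers measure 118 mm over their backs; the gripper's body (76 mm by 178 mm) begins 60 mm behind the grasp point.
Start: joints at [-72.938, 18.312, 89.639, -0, 72.044, -1.146], TCP at [179.678, -546.221, 227.976] pointing down, gripper open.
Joint ranges: [-177.97, 177.97], [-48.28, 115.42], [12.27, 149.76], [-77.06, 257.06], [2.81, 150.46], [-146.56, 146.56]. Speed limits (degrees/s): [147.25, 147.25, 180, 180, 180, 180].

INTERFACE

Orientations are given as [roll, pitch, yaw] about the fixed x, y, z axes, in that order (R = Rz(yaw) Ry(pitch) Rx(roll)).
In Python, from workcell import status, cams, env, finder gives the robot as it stands.
- The arm moves only by the tool apply_moves, never from a script. Its argument "increments" is a list of rows, each a list of 7 numbers: the opening, from -1 (shut) to 1 (fully open), then the shift along the world's x, y, z in m, then the turn, a rotation vector about the world's x, y, z in degrees. In form: [[gripper, x, y, z, ax, ay, az], ...]. A call has 1 to 5 rows; each row shifts and turns the commanded pose from where the row before left it; what a row does not reach is not made up. A row lasts 1/12 s, in which the tool goes at most 41.7 mm and 7.16 degrees, less where a joint would pass 70% of its speed; a pose out of reach is approached as far as the arm can. A call with a gripper value outside its range is refused whole. The fingers move at their own pace and stop on an object; "newtons" is the grip in N (left out, the last holds). Time passes only in rows, so rows that do not move let the fingers close. It gives the time, the measured TCP pose, the force, the opening and the grip force at its end, in the units of the state.
- status.state(): the state, without advancing time (a new reading comes with each control period).
- cams.grab_frame(name): name is "scene" or "side" or "wrist"; returns a dict with "color" (384x512x3 uint8, red, green, blue), "intrinsics" (3x3 intrinsics, pixels), "R" (3x3) and "t" (3): a world point X has camera coordinates R X + t. Camera axes: x right, y down, z forward; pixel columns grow to the right and rows downward; lengths in mm; the calibration is good to about 2 mm. A picture is of the moment at which its call begins. There is no depth.
- env.job_done(): hands the job in; it is judged then, once.
Trained networks look in the newest picture that a camera, given by its name, has taken for a name from the list of things; names that differ only in an ending like _2 or _b are one class to them, and where a whole thing is asked for, a point or a joint stands for the part that bears it (a point fixed in the world has none). Each returns a list of dicts, best first, with "score" (0 to 1); they miss things now and then, are a little off and sometimes report something else, mostly with a low value. They report only what shows in the picture. A call takes as long as a camera call.
- finder.boxes_of(query, camera): "rect" ([left, top, width, height] in pixels, round what is visible of it).
- finder.trace(query, camera): "pixels" (384x512 bool, what is visible of it) and "rect" ([left, top, width, height] in pixels, round what is visible of it).
The state is a dict: "time_s": time; "qpos": joint angles; "qvel": joint speeds; "effort": joint torques, N m; "ee_pos": TCP position; "ee_rot": TCP orientation; "force": force on the tool from outside, world axes, zero at the start; "torque": the same for the moment, N m; "gripper_width": finger opening in mm; "gripper_force": force on a finger pad.
Only numpy, scipy, OpenCV 4.12 (cv2) and the standard library are available. Lean on these libraries where they do the work, as an engineer would, in place of code of your own. Each camera call takes 0.05 s, during which the arm holds its last target. There are 200 camera calls.

TASK

Pull the blown cartridge fuse (white, with a red band) up out of its two spring clips and lay it flat on the floor of the lime tray. Then lower the open clear guard (it has a red handle) gently until it rests on the rubber tips of its two stop posts, without letting it drop or pressing hard on the posts. Leave the solvent bottle and the side cutters where they are.

Things in the scene. Friction and masses are not known exactly. Their poses are not given: they have to be found in the camera images.
- fuse_center (a point): Centre of the blown fuse: a cartridge 20 mm in diameter, 100 mm long, white with steel end caps and a red band round the middle; y of this frame is its axis. It starts level in two copper C clips that open upward, its centre at z = 50 mm (38 mm above the base plate's top). The clips resist an upward pull with about 15 N in all, most at 5 mm of lift, then snap open and are clear by 15 mm.
- fuse: The same fuse (35 to 70 g), origin at its centre, y along its axis. The clips, 12 mm wide on black insulators 16 mm wide, hold it 38 mm either side of its centre; some 60 mm of its middle is free for fingers, with only the base plate beneath.
- fixture: Fuse test fixture, fixed: grey base plate 200 x 150 x 12 mm (x, y, z), origin at the centre of its underside (z = 0; its lower part is let into the mat, its top is at z = 12 mm), z up. x points from the handle end to the hinge end; y runs along the hinge and the clipped fuse, whose centre starts straight above the origin. A dark bracket 144 mm wide at x = +94 mm carries the hinge; two ears behind it, up to 124 mm high, are the guard's back stop.
- guard_hinge (a point): Point on the guard's hinge line, mid-way along it, 85 mm above the bench, at x = +85 mm of the fixture; same axes as the fixture. The hinge line runs along y.
- guard_handle (a point): Centre of the guard's red handle: a round bar 10 mm in diameter, 100 mm long, parallel to the hinge line and 165 mm from it. It stands 52 mm clear of the plate's edge on two steel arms 8 mm thick at its ends, so a finger passes between bar and plate. The bar may turn in the fingers as the guard swings; fingers opened too wide catch under the plate.
- guard (a joint): Guard angle (rad): 0 level, grows as it opens up and away from the robot; starts at about 1.7, leaning on its back stop. Handle = hinge - 165 mm cos(angle) along fixture x, + 165 mm sin(angle) in height. Clear plate 140 mm wide, 4 mm thick, yellow rims, 200 g; turns easily, falls by its weight once past upright. It meets its stop between -0.12 and +0.08: feel or watch for it.
- stop: Foot of the guard's stop, fixed on the base plate at x = -15 mm of the fixture, 12 mm above the bench. Two steel posts 56 mm either side along y bear round black rubber tips that meet the plate 100 mm from the hinge. The tips' tops stand 72 to 90 mm above the bench, both alike, set anew each time (not told by this frame). They are sprung: 1 mm for every 3 N in all, up to 6 mm.
- lime_tray: Lime-green open plastic tray, held fast, 133 x 210 x 40 mm (its x, y, height), origin at the centre of its underside; inside it is 115 x 190 mm, its floor 2 mm above the bench. It stands to the left of the fixture.
- ipa_bottle: White solvent bottle with red cap and spout, loose, 59 mm in diameter and 151 mm high, origin under its centre. To be left alone.
- side_cutters: Side cutters with black handles, loose, lying flat, 42 x 125 x 11 mm, origin under the centre. To be left alone.

How it is judged (in metres and radians):
On the way, in this order (a step that is already met when the one before it is completed fails the run):
1. the fuse lies released in the lime tray while the guard is still up (x of fuse_center in the frame of lime_tray between -0.055 and 0.055 m and y of fuse_center in the frame of lime_tray between -0.095 and 0.095 m and height (world z) of fuse_center below 0.022 m and angle between fuse_center's own y axis and vertical between 1.35 and 1.79 rad and linear speed of fuse below 0.05 m/s and contact force between fuse and the fingers below 0.05 N and value of joint guard above 1 rad), for 0.2 s.
2. the guard rests on its stop (value of joint guard below 0.11 rad and velocity of joint guard between -0.1 and 0.1 rad/s and contact force between stop and anything else above 0.4 N), for 0.2 s.
At the end, for the whole second after the job is handed in: Fuse at rest flat on the tray's floor (centre within 55 mm across and 95 mm along of the tray's centre, under 22 mm above the bench, level within 0.22 rad); guard down (angle under 0.11 rad), at rest, its weight on the stop posts (0.4 to 6 N) (all of step 2 and x of fuse_center in the frame of lime_tray between -0.055 and 0.055 m and y of fuse_center in the frame of lime_tray between -0.095 and 0.095 m and height (world z) of fuse_center below 0.022 m and angle between fuse_center's own y axis and vertical between 1.35 and 1.79 rad and contact force between stop and anything else below 6 N and linear speed of fuse below 0.02 m/s); the robot touches nothing.
It fails at once if the guard slams: it moves down faster than 1.5 rad/s below an angle of 0.12 rad (value of joint guard below 0.12 rad and velocity of joint guard below -1.5 rad/s).
It fails at once if the stop posts are pressed with more than 20 N (contact force between stop and anything else above 20 N).
It fails at once if solvent bottle moved by more than 30 mm (distance of ipa_bottle from where it was at the start of the episode above 0.03 m).
It fails at once if side cutters moved by more than 30 mm (distance of side_cutters from where it was at the start of the episode above 0.03 m).
It also fails if it takes over 72 s, if anything falls off the work surface, if the arm or the gripper's body presses on something with over 40 N, if the wrist force passes 120 N, or if a joint passes its speed limit or range.

## Working session

There is one attempt and no reset: what is moved stays moved. The work goes in short steps, Python scripts to look and compute and a tool call to move; the robot and the scene stay as the last step left them, time stands still between calls to the robot, and variables do not carry over. Pictures are saved under pics/ and viewed, at most 14 in all, crops included, and the job is handed in when it is done.

Besides the shell and the picture viewer there is one more tool, called after ">>>" as a command line: name --pt "numbers of a row" for each row, then --argument value for the rest. apply_moves: Moves the arm, as the interface text tells. Its arguments: {"type":"object","properties":{"increments":{"type":"array","items":{"type":"array","items":{"type":"number"}}},"newtons":{"type":"number"}},"required":["increments"]}

```bash
mkdir -p pics
cat > h.py <<'E'
import numpy as np, cv2
from workcell import status, cams, env, finder
def grab(n,save=None):
    f=cams.grab_frame(n)
    if save: cv2.imwrite('pics/'+save,f['color'][:,:,::-1])
    return f
def P(f): return np.array(f['intrinsics'])@np.c_[np.array(f['R']),np.array(f['t'])]
def proj(f,X):
    q=P(f)@np.r_[X,1]; return q[:2]/q[2]
def tri(fs,uv):
    A=[]
    for f,(u,v) in zip(fs,uv):
        p=P(f); A+=[u*p[2]-p[0],v*p[2]-p[1]]
    A=np.array(A); A/=np.linalg.norm(A[:,:3],axis=1)[:,None]
    return np.linalg.lstsq(A[:,:3],-A[:,3],rcond=None)[0]
def onz(f,uv,z):
    p=P(f); u,v=uv; A=np.array([u*p[2]-p[0],v*p[2]-p[1]])
    return np.linalg.solve(A[:,:2],-(A[:,2]*z+A[:,3]))
E
python3 - <<'E'
from h import *
fs={n:grab(n) for n in('scene','side')}
im=np.hstack([fs[n]['color'] for n in fs])
cv2.imwrite('pics/a.png',cv2.resize(im[:,:,::-1],(800,300)))
for n in fs:
    cv2.imwrite(f'pics/{n}0.png',fs[n]['color'][:,:,::-1])
    C=-np.array(fs[n]['R']).T@np.array(fs[n]['t']);print(n,C.round())
    for q in('fuse','fixture','guard','guard_handle','lime_tray','stop','ipa_bottle','side_cutters'):
        for r in finder.trace(q,n)[:2]:
            ys,xs=np.nonzero(r['pixels']); 
            print(q,round(r['score'],2),np.round(r['rect']),xs.mean().round(1),ys.mean().round(1),len(xs))
E
```

```text
scene [139. 334. 712.]
fuse 0.62 [241. 212.  46.  24.] 263.5 224.9 365
fixture 0.78 [207. 117. 112. 172.] 251.0 210.0 8251
fixture 0.44 [205. 120.  63.  86.] 235.7 166.3 2839
guard 0.86 [207. 118.  58.  85.] 236.0 165.6 2850
guard 0.74 [282. 105.  19.  53.] 290.2 134.4 814
guard_handle 0.64 [204. 120.  65.  84.] 235.9 165.9 2826
lime_tray 0.81 [122. 242. 117.  96.] 180.2 290.9 6992
stop 0.83 [245. 213.  48.  43.] 266.8 237.2 472
ipa_bottle 0.86 [279. 113.  18.  45.] 290.4 135.9 750
ipa_bottle 0.28 [243. 213.  47.  45.] 267.4 236.7 499
side_cutters 0.84 [365. 182.  28.  39.] 376.8 200.0 317
side [292. 868. 484.]
fuse 0.71 [255. 198.  15.  24.] 261.6 208.3 184
fixture 0.63 [209. 119. 104. 127.] 242.8 196.7 4200
fixture 0.51 [208. 118.  35.  81.] 225.3 161.2 1634
guard 0.92 [207. 115.  41.  83.] 224.9 160.1 1734
guard_handle 0.62 [209. 117.  37.  83.] 224.8 160.5 1677
lime_tray 0.67 [175. 227. 111.  87.] 231.6 269.5 5438
stop 0.59 [257. 194.  20.  40.] 267.6 217.2 356
ipa_bottle 0.62 [222. 134.   4.  12.] 224.3 140.4 38
```

View pics/scene0.png

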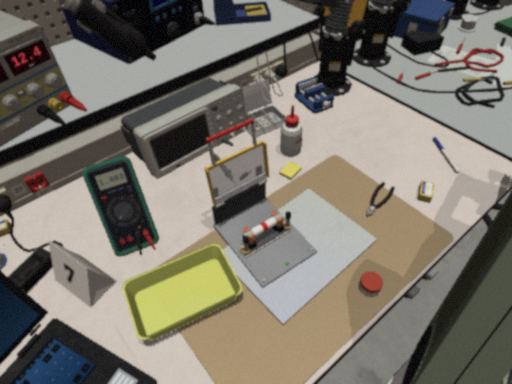

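View pics/side0.png

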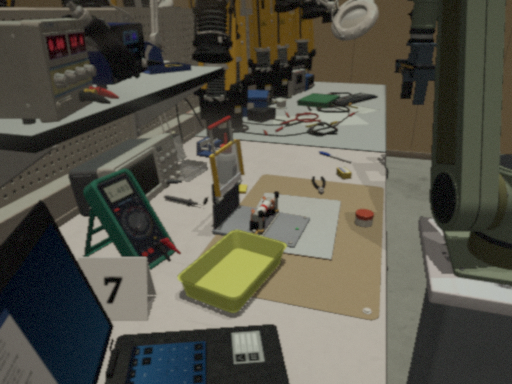

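Scene shows the fuse at about (264,227), guard open with its red bar from (207,139) to (255,122), and the tray around (182,292). In the side view the fuse is at about (264,208), the bar near (219,129) and the tray around (233,270).

Run:
```python
from h import *
f1=grab('scene');f2=grab('side')
def redc(f,x0,y0,x1,y1):
    c=f['color'][y0:y1,x0:x1].astype(int); m=(c[...,0]>120)&(c[...,0]>1.8*c[...,1])&(c[...,0]>1.8*c[...,2])
    ys,xs=np.nonzero(m); p=np.c_[xs+x0,ys+y0]; 
    d=p-p.mean(0); u=np.linalg.svd(d,full_matrices=False)[2][0]; s=d@u
    return p.mean(0),p[s.argmin()],p[s.argmax()],len(p)
a=redc(f1,235,205,292,255);b=redc(f2,250,195,285,235);print(a,b);print('band',tri([f1,f2],[a[0],b[0]]))
a=redc(f1,200,110,262,150);b=redc(f2,200,110,235,150);print(a,b);print('handle',tri([f1,f2],[a[0],b[0]]))
def lime(f):
    c=cv2.cvtColor(f['color'],cv2.COLOR_RGB2HSV); m=cv2.inRange(c,(25,110,80),(40,255,255))
    n,l,s,_=cv2.connectedComponentsWithStats(m); k=1+s[1:,4].argmax(); return (l==k)
for f in(f1,f2):
    ys,xs=np.nonzero(lime(f)); 
    # rim: upper hull projected at z=40; fit rect on all pts at z=40
    h=cv2.convexHull(np.c_[xs,ys].astype(np.int32))[:,0]
    q=np.array([onz(f,p,40) for p in h]).astype(np.float32); print('tray@40',cv2.minAreaRect(q))
    q=np.array([onz(f,p,0) for p in h]).astype(np.float32); print('tray@0',cv2.minAreaRect(q))
# fixture bits: fuse end caps direction from scene: trace
cv2.imwrite('pics/z.png',cv2.resize(f1['color'][100:300,180:340,::-1],(640,800))[:600])
im=np.hstack([cv2.resize(f1['color'][195:295,195:325,::-1],(520,400),interpolation=cv2.INTER_CUBIC),cv2.resize(f2['color'][185:255,210:280,::-1],(280,280),interpolation=cv2.INTER_CUBIC).repeat(1,0)[:400] if 0 else cv2.copyMakeBorder(cv2.resize(f2['color'][185:255,245:315,::-1],(280,280),interpolation=cv2.INTER_CUBIC),0,120,0,0,cv2.BORDER_CONSTANT)])
cv2.imwrite('pics/b.png',im)
```

```text
(array([263.96551724, 225.31034483]), array([266, 228]), array([261, 223]), 29) (array([264.14285714, 205.85714286]), array([262, 205]), array([266, 207]), 7)
band [513.19463623  16.37971767  56.57746386]
(array([229.48125, 129.1375 ]), array([253, 120]), array([207, 139]), 160) (array([219.26315789, 126.39473684]), array([228, 116]), array([220, 146]), 38)
handle [627.61420758   4.12115957 240.24361953]
tray@40 ((511.08258056640625, 229.23831176757812), (207.57357788085938, 140.6848602294922), 77.79324340820312)
tray@0 ((533.2633056640625, 223.0048370361328), (219.9370880126953, 149.06430053710938), 77.79324340820312)
tray@40 ((509.9686584472656, 242.41201782226562), (240.97450256347656, 147.4847869873047), 77.98786163330078)
tray@0 ((529.6095581054688, 186.08773803710938), (262.6731262207031, 160.76510620117188), 77.98786163330078)
```

View pics/b.png

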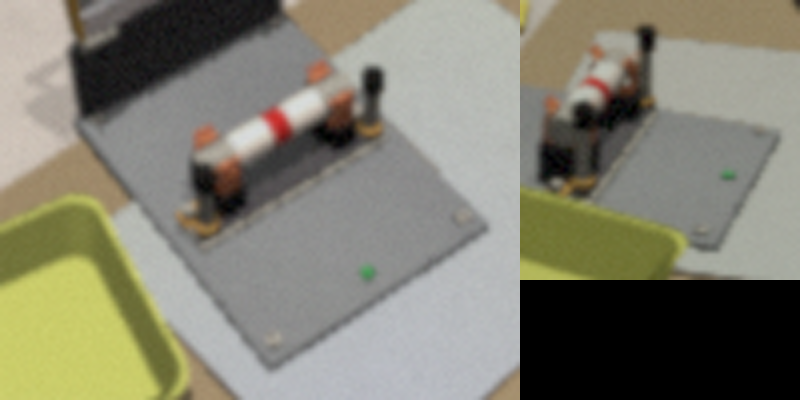

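The crop shows the plate corners (scene) near (214.5,226), (263,287) and (317,252), stop tip tops at (288,213) and (246,236), and in the side view tips at about (276,193) and (261,212).

Run:
```python
from h import *
f1=grab('scene');f2=grab('side')
L=onz(f1,(214.5,226),12);N=onz(f1,(263,287),12);R=onz(f1,(317,252),12)
print(L,N,R,np.linalg.norm(L-N),np.linalg.norm(R-N))
print('yaw from long edge',np.degrees(np.arctan2(*(L-N)[::-1])),'short edge y',np.degrees(np.arctan2(*(N-R)[::-1]))-90)
print('centre',(L+R)/2)
tl=tri([f1,f2],[(246,235),(260.7,211.5)]);tr=tri([f1,f2],[(288.3,212.5),(276.3,192.5)]);print('tips',tl,tr,np.linalg.norm(tl-tr))
for f,n in((f1,'s'),(f2,'d')):
    for X in((513,16,50),): print(n,proj(f,X))
print(onz(f1,(264,225.3),58))
print(status.state()['ee_rot'])
```

```text
[613.14047579  82.92948905] [421.91296209  98.11425408] [409.13533068 -46.01375709] 191.8294531146393 144.69330140003322
yaw from long edge -4.540147981771707 short edge y -5.066297033061318
centre [511.13790324  18.45786598]
tips [509.49858277  67.39506251  68.17687034] [497.71651498 -40.72018898  68.77898328] 108.75701019769022
s [264.3814806  227.42357565]
d [263.93422903 208.08523396]
[513.34253166  16.75336807]
[1.79994916e+02 1.16924458e-03 1.82071269e+01]
```

>>> apply_moves --pt "1 0.0155 0.0282 0.002 0 0 3.35" --pt "1 0.0155 0.0282 0.002 0 0 3.35" --pt "1 0.0155 0.0282 0.002 0 0 3.35" --pt "1 0.0155 0.0282 0.002 0 0 3.35" --pt "1 0.0155 0.0282 0.002 0 0 3.35"

```text
time_s: 1.52
ee_pos: [257.6, -403.9, 238.1]
ee_rot: [180.0, -0.0, 35.1]
force: [0.4, -1.0, 0.1]
gripper_width: 91.3
gripper_force: 0.0
```

>>> apply_moves --pt "1 0.0155 0.0282 0.002 0 0 3.35" --pt "1 0.0155 0.0282 0.002 0 0 3.35" --pt "1 0.0155 0.0282 0.002 0 0 3.35" --pt "1 0.0155 0.0282 0.002 0 0 3.35" --pt "1 0.0155 0.0282 0.002 0 0 3.35"

```text
time_s: 1.93
ee_pos: [335.1, -262.8, 248.3]
ee_rot: [180.0, -0.0, 51.9]
force: [0.6, -0.3, 0.2]
gripper_width: 91.3
gripper_force: 0.0
```

>>> apply_moves --pt "1 0.0155 0.0282 0.002 0 0 3.35" --pt "1 0.0155 0.0282 0.002 0 0 3.35" --pt "1 0.0155 0.0282 0.002 0 0 3.35" --pt "1 0.0155 0.0282 0.002 0 0 3.35" --pt "1 0.0155 0.0282 0.002 0 0 3.35"

```text
time_s: 2.35
ee_pos: [412.7, -121.7, 258.4]
ee_rot: [179.9, -0.0, 68.6]
force: [0.9, 0.3, -0.1]
gripper_width: 91.3
gripper_force: 0.0
```

>>> apply_moves --pt "0 0.0155 0.0282 0.002 0 0 3.35" --pt "0 0.0155 0.0282 0.002 0 0 3.35" --pt "0 0.0155 0.0282 0.002 0 0 3.35" --pt "0 0.0155 0.0282 0.002 0 0 3.35" --pt "0 0.0155 0.0282 0.002 0 0 3.35"

```text
time_s: 2.77
ee_pos: [490.2, 19.4, 268.2]
ee_rot: [180.0, 0.0, 85.4]
force: [0.7, -0.3, 1.1]
gripper_width: 60.7
gripper_force: 0.0
```

>>> apply_moves --pt "-0.1 0 0 0 -0.4 -5 0" --pt "-0.1 0 0 0 -0.4 -5 0" --pt "-0.1 0 0 0 -0.4 -5 0" --pt "-0.1 0 0 0 0 0 0"

```text
time_s: 3.1
ee_pos: [486.2, 18.2, 267.1]
ee_rot: [165.0, -0.0, 85.3]
force: [-1.5, 1.0, -0.6]
gripper_width: 41.5
gripper_force: 0.0
```

Run:
```python
from h import *
f=grab('wrist','w1.png'); s=status.state(); print(s['time_s'],s['ee_pos'],s['ee_rot'],s['gripper_width'],s['qpos'])
print(-np.array(f['R']).T@np.array(f['t']))
for q in('fuse','stop','fixture','guard','lime_tray'):
    for r in finder.boxes_of(q,'wrist')[:2]: print(q,r)
for X in((512,17,50),(512,17,60)): print(proj(f,X))
```

```text
3.15 [487.78414857  18.04634071 267.86593304] [ 1.65046523e+02 -4.96156209e-02  8.52591613e+01] 40.96270635025829 [  1.85693084   1.64451059 106.41365009  -1.9669958   57.09307491
   7.45777662]
[452.27958865  87.58871837 416.95894309]
fuse {'rect': [225.3, 125.3, 16.9, 88.8], 'score': 0.94}
stop {'rect': [212.5, 110.5, 17.6, 117.9], 'score': 0.73}
fixture {'rect': [145.3, 105.6, 320.1, 125.6], 'score': 0.95}
guard {'rect': [312.2, 106.7, 148.2, 127.0], 'score': 0.61}
lime_tray {'rect': [133.9, 2.4, 134.8, 76.9], 'score': 0.76}
lime_tray {'rect': [311.3, 107.2, 149.8, 126.5], 'score': 0.46}
[228.79388897 169.38399888]
[230.3553485  170.84353785]
```

View pics/w1.png

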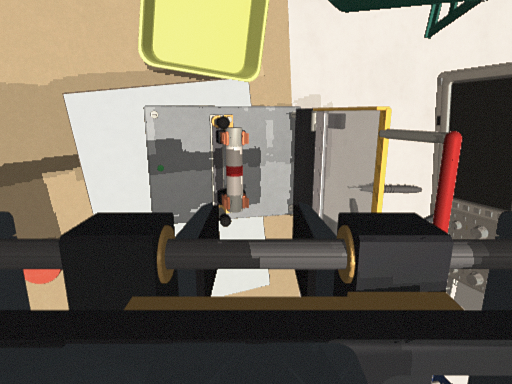

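Wrist view: the fuse stands upright in the image at x≈235 with its red band at (234.5,171), the stop tips are at (222,122) and (224,220), the handle is at (450,180), and the tray is at top left.

Run:
```python
from h import *
f1=grab('scene');f2=grab('side');w=grab('wrist')
c=w['color'][110:240,215:255].astype(int); m=(c[...,0]>90)&(c[...,0]>2.2*c[...,1])&(c[...,0]>2.2*c[...,2]);ys,xs=np.nonzero(m);b=(xs.mean()+215,ys.mean()+110);print(b,len(xs),xs.min()+215,xs.max()+215)
for z in(50,58): print(onz(w,b,z),onz(f1,(264,225.3),z),onz(f2,(264.1,206),z))
print('tri',tri([w,f1,f2],[b,(264,225.3),(264.1,206)]),tri([w,f1],[b,(264,225.3)]))
e1=onz(w,(235.8,128),58);e2=onz(w,(235,212),58);print('axis',e1,e2,np.linalg.norm(e1-e2),np.degrees(np.arctan2(*(e1-e2)[::-1]))-90)
t=[onz(w,p,80) for p in((222,122),(224,220))];print('tips@80',t,np.linalg.norm(t[0]-t[1]))
print('tips tri',tri([w,f1],[(222,122),(246,235)]),tri([w,f1],[(224,220),(288.3,212.5)]))
A,B,C,D=[onz(w,p,12) for p in((145,106),(148,222),(297,106),(297,216))];print(A,B,C,D)
# tray rim
h=cv2.cvtColor(w['color'],cv2.COLOR_RGB2HSV); mm=cv2.inRange(h,(25,110,80),(40,255,255)); mm[:,300:]=0; ys,xs=np.nonzero(mm[:100]);
hu=cv2.convexHull(np.c_[xs,ys].astype(np.int32))[:,0];q=np.array([onz(w,p,40) for p in hu]);print('tray x',q.min(0),q.max(0))
```

```text
(np.float64(230.61029411764707), np.float64(170.97794117647058)) 136 223 238
[518.62808749  13.98933975] [517.92854504  12.87142153] [515.5165313    4.98025609]
[517.27688708  15.57615523] [513.34253166  16.75336807] [511.39568611  20.87893495]
tri [515.3744723   14.80738737  54.8369743 ] [518.24194192  13.46031304  50.07014566]
axis [528.27637368  63.69467322] [517.3930497  -34.74157499] 99.03606263705244 -6.30912072281248
tips@80 [array([509.90372556,  72.66599144]), array([500.30386275, -34.53965207])] 107.63460115982573
tips tri [509.33223841  71.23673942  76.27637359] [501.54314977 -41.49598127  65.13882001]
[432.41536966  96.37521569] [412.91632539 -44.72882777] [622.07520467  81.07306865] [614.03085672 -71.38403673]
tray x [435.18211555 117.97402135] [577.55129025 199.04876561]
```

>>> apply_moves --pt "-0.1 0.001 -0.001 -0.03 0 0 0" --pt "-0.1 0.001 -0.001 -0.03 0 0 0" --pt "-0.1 0.001 -0.001 -0.03 0 0 0" --pt "-0.1 0 0 -0.026 0 0 0" --pt "-0.1 0 0 0 0 0 0"

```text
time_s: 3.97
ee_pos: [489.0, 14.5, 146.8]
ee_rot: [165.6, 0.0, 85.2]
force: [-1.3, 0.6, -0.7]
gripper_width: 40.8
gripper_force: 0.0
```

>>> apply_moves --pt "-0.1 0 0 0 0 0 0" --pt "-0.1 0 0 0 0 0 0"

```text
time_s: 4.13
ee_pos: [494.2, 14.8, 153.5]
ee_rot: [164.8, -0.1, 85.2]
force: [0.3, 0.9, 0.3]
gripper_width: 41.0
gripper_force: 0.0
```

Run:
```python
from h import *
w=grab('wrist','w2.png');s=status.state(); print(s['ee_pos'],s['ee_rot'],s['gripper_width'])
for q in('fuse','stop','fixture'):
    for r in finder.trace(q,'wrist')[:1]:
        ys,xs=np.nonzero(r['pixels']); print(q,r['score'],r['rect'],xs.mean(),ys.mean())
        if q=='fuse': print(cv2.fitLine(np.c_[xs,ys].astype(np.float32),cv2.DIST_L2,0,.01,.01).ravel())
for X in((517,14.5,50),(517,14.5,60),(525,64,50),(510,-35,50)): print(proj(w,X))
np.savez('w2.npz',**{k:w[k] for k in('intrinsics','R','t')})
```

```text
[494.39369408  14.80067269 153.99697443] [ 1.64726421e+02 -8.08884303e-02  8.52139698e+01] 41.06971822067467
fuse 0.8 [237.7, 128.9, 23.2, 112.1] 250.43586387434556 184.21858638743456
[ 1.2128370e-02 -9.9992645e-01  2.5043587e+02  1.8421858e+02]
stop 0.55 [217.3, 108.6, 27.7, 131.9] 225.56288343558282 165.36400817995911
fixture 0.64 [122.7, 93.6, 389.3, 216.1] 334.5537091319053 163.1149718151071
[248.93317251 191.40487251]
[251.921874   194.25597897]
[253.15095026 131.03831162]
[246.14683768 246.90168608]
```

View pics/w2.png

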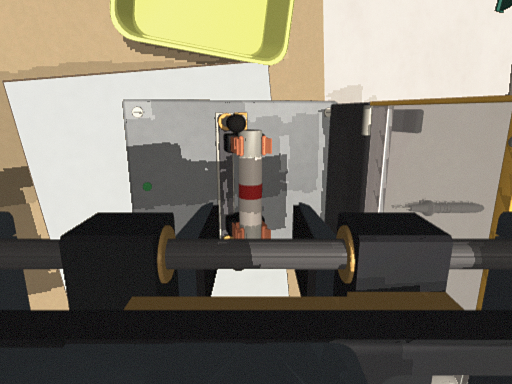

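The band sits at (250.5,192), matching the projection of (517,14.5,55), so the estimate holds; going down to grasp.

>>> apply_moves --pt "-0.1 0.003 0 -0.025 0 0 0" --pt "-0.1 0.005 0 -0.025 0 0 0" --pt "-0.1 0.005 0 -0.025 0 0 0" --pt "-0.1 0.006 0 -0.02 0 0 0" --pt "-0.1 0.005 0 -0.013 0 0 0"

```text
time_s: 4.75
ee_pos: [516.7, 14.8, 42.9]
ee_rot: [165.0, -0.1, 85.2]
force: [0.7, -0.0, 0.2]
gripper_width: 41.0
gripper_force: 0.0
```

>>> apply_moves --pt "-0.1 0 0 0 0 0 0" --pt "-0.1 0 0 0 0 0 0"

```text
time_s: 4.92
ee_pos: [517.1, 14.8, 44.3]
ee_rot: [164.9, -0.1, 85.2]
force: [-0.9, -0.2, 0.5]
gripper_width: 41.2
gripper_force: 0.0
```

Run:
```python
from h import *
s=status.state(); print(s['ee_pos'],s['ee_rot'],s['gripper_width'],s['force'])
```

```text
[517.06522612  14.78462572  44.27076844] [ 1.64942493e+02 -5.57405068e-02  8.52159404e+01] 41.17720298551289 [-0.9165987  -0.18258304  0.50465508]
```

>>> apply_moves --pt "-1 0 0 0 0 0 0" --pt "-1 0 0 0 0 0 0" --pt "-1 0 0 0 0 0 0" --pt "-1 0 0 0 0 0 0" --pt "-1 0 0 0 0 0 0" --newtons 50

```text
time_s: 5.33
ee_pos: [518.1, 14.8, 45.4]
ee_rot: [164.7, -0.1, 85.2]
force: [0.0, -0.6, 5.2]
gripper_width: 18.7
gripper_force: 50.0
```

>>> apply_moves --pt "-1 0 0 0 0 0 0" --pt "-1 0 0 0 0 0 0"

```text
time_s: 5.5
ee_pos: [518.1, 14.8, 45.4]
ee_rot: [164.7, -0.1, 85.2]
force: [0.9, -0.1, 6.4]
gripper_width: 19.1
gripper_force: 50.0
```

>>> apply_moves --pt "-1 0 0 0.004 0 0 0" --pt "-1 0 0 0.004 0 0 0" --pt "-1 0 0 0.004 0 0 0" --pt "-1 0 0 0.004 0 0 0" --pt "-1 0 0 0.005 0 0 0"

```text
time_s: 5.92
ee_pos: [516.3, 14.8, 65.1]
ee_rot: [165.0, -0.1, 85.2]
force: [-0.4, -0.2, -0.3]
gripper_width: 19.0
gripper_force: 50.0
```

>>> apply_moves --pt "-1 0 0 0.005 0 0 0" --pt "-1 0 0 0.01 0 0 0" --pt "-1 -0.005 0 0.02 0 0 0" --pt "-1 -0.01 0 0.025 0 0 0" --pt "-1 -0.01 0 0.025 0 0 0"

```text
time_s: 6.33
ee_pos: [489.9, 14.8, 150.3]
ee_rot: [165.1, -0.0, 85.2]
force: [-0.4, -0.0, -0.8]
gripper_width: 18.9
gripper_force: 50.0
```

Run:
```python
from h import *
s=status.state(); print(s['ee_pos'],s['ee_rot'],s['gripper_width'],s['force'])
f=grab('scene','s3.png');w=grab('wrist')
for q in('fuse','lime_tray'):
  for r in finder.boxes_of(q,'scene')[:1]: print(q,r)
g=np.array(s['ee_pos'])+[-1.3,0,4.8]
print(proj(f,g))
cv2.imwrite('pics/c3.png',np.hstack([cv2.resize(f['color'][100:350,110:330,::-1],(440,500)),cv2.resize(w['color'][:300,100:310,::-1],(350,500))]))
```

```text
[489.94088273  14.80050722 150.30917898] [ 1.65146338e+02 -4.15106623e-02  8.52146167e+01] 18.863353561661228 [-0.35275916 -0.02843629 -0.80215521]
fuse {'rect': [251.3, 198.4, 22.3, 21.5], 'score': 0.6}
lime_tray {'rect': [118.5, 241.8, 124.1, 96.7], 'score': 0.93}
[272.8055612  202.37833015]
```

View pics/c3.png

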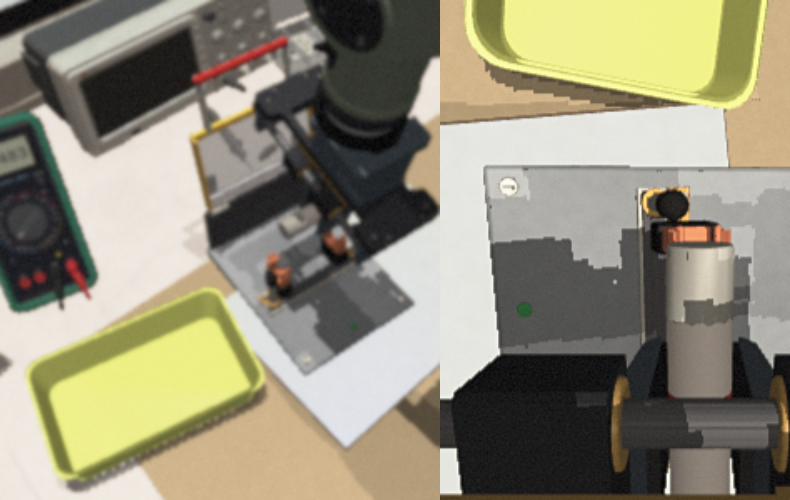

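The fuse is held square in the fingers, clear of the clips (left crop, clips empty at about (335,240)); now to the tray.

>>> apply_moves --pt "-1 0.002 0.03 0 0.4 5 0" --pt "-1 0.003 0.034 0 0.4 5 0" --pt "-1 0.004 0.034 0 0.4 5 0" --pt "-1 0.005 0.034 0 0 0 -3.5" --pt "-1 0.005 0.034 -0.01 0 0 -3.5"

```text
time_s: 6.95
ee_pos: [512.4, 182.6, 139.3]
ee_rot: [180.0, -0.0, 78.0]
force: [0.8, -0.9, -0.8]
gripper_width: 19.4
gripper_force: 50.0
```

>>> apply_moves --pt "-1 0.005 0.03 -0.02 0 0 0" --pt "-1 0 0.016 -0.03 0 0 0" --pt "-1 0 0 -0.02 0 0 0" --pt "-1 0 0 0 0 0 0" --pt "-1 0 0 0 0 0 0"

```text
time_s: 7.37
ee_pos: [514.2, 226.3, 67.7]
ee_rot: [-179.7, 0.2, 78.2]
force: [0.4, 0.1, 0.3]
gripper_width: 19.2
gripper_force: 50.0
```

Run:
```python
from h import *
s=status.state(); print(s['ee_pos'],s['ee_rot'],s['gripper_width'],s['force'])
f=grab('side','s4.png');g=grab('scene');w=grab('wrist')
cv2.imwrite('pics/c4.png',np.hstack([cv2.resize(x['color'][:,:,::-1],(400,300)) if i<0 else cv2.resize(x['color'][130:370,a:a+200,::-1],(400,480)) for i,(x,a) in enumerate(((f,140),(g,90)))]))
p=np.array(s['ee_pos']); print('floor under tool px side/scene',proj(f,[p[0],p[1],2]),proj(g,[p[0],p[1],2]))
```

```text
[514.17792817 226.25023357  67.71931098] [-179.73536146    0.19692654   78.23629163] 19.209119356589646 [0.43204368 0.13843979 0.33225357]
floor under tool px side/scene [235.70342693 275.14346752] [186.14466965 295.10327063]
```

View pics/c4.png

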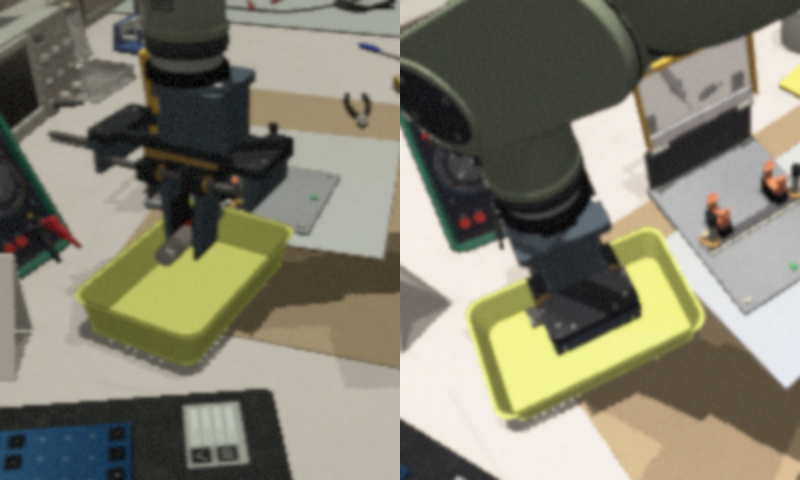

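The fuse hangs over the tray middle (side crop (180,240); the floor point under the tool projects to about the tray's centre in both views). Lower and release.

>>> apply_moves --pt "-1 0 0 -0.02 0 0 0" --pt "-1 0 0 -0.018 0 0 0" --pt "-1 0 0 -0.009 0 0 0" --pt "-1 0 0 0 0 0 0" --pt "-1 0 0 0 0 0 0"

```text
time_s: 7.93
ee_pos: [516.2, 226.6, 23.7]
ee_rot: [180.0, -0.0, 78.2]
force: [0.8, -0.1, -0.0]
gripper_width: 19.1
gripper_force: 50.0
```

>>> apply_moves --pt "-0.35 0 0 0 0 0 0" --pt "-0.35 0 0 0 0 0 0" --pt "-0.35 0 0 0 0 0 0" --pt "-0.35 0 0 0 0 0 0" --pt "-0.35 0 0 0 0 0 0" --newtons 5

```text
time_s: 8.35
ee_pos: [515.9, 226.9, 23.4]
ee_rot: [180.0, -0.0, 78.2]
force: [0.5, 0.1, 1.0]
gripper_width: 29.3
gripper_force: 0.0
```

>>> apply_moves --pt "-0.3 0 0 0.01 0 0 0" --pt "-0.3 0 0 0.02 0 0 0" --pt "-0.3 0 0 0.03 0 0 0" --pt "-0.3 0 0 0.04 0 0 0" --pt "-0.3 0 0 0.04 0 0 0"

```text
time_s: 8.77
ee_pos: [515.0, 226.5, 164.7]
ee_rot: [-179.9, 0.1, 78.2]
force: [0.9, -0.4, 0.5]
gripper_width: 32.2
gripper_force: 0.0
```

Run:
```python
from h import *
s=status.state(); print(s['ee_pos'],s['ee_rot'],s['gripper_width'],s['force'],s['qpos'])
f=grab('side','s5.png');g=grab('scene');w=grab('wrist')
cv2.imwrite('pics/c5.png',np.hstack([cv2.resize(f['color'][170:320,150:300,::-1],(400,400)),cv2.resize(w['color'][:,:,::-1],(400,300)) if 0 else cv2.copyMakeBorder(cv2.resize(w['color'][:,:,::-1],(400,300)),0,100,0,0,cv2.BORDER_CONSTANT)]))
for n in('wrist','side'):
  for r in finder.boxes_of('fuse',n)[:1]: print(n,r); x,y,a,b=r['rect']; print(onz(w if n=='wrist' else f,(x+a/2,y+b/2),12))
```

```text
[514.95542702 226.5190594  164.65858627] [-1.79931862e+02  5.18337277e-02  7.82138713e+01] 32.20638890803005 [ 0.94858753 -0.42282292  0.52942956] [ 2.25749471e+01  1.99523402e+01  9.68078046e+01 -4.84663347e-03
  6.33253586e+01  3.43632856e+01]
wrist {'rect': [241.5, 132.1, 18.6, 99.0], 'score': 0.57}
[517.73818122 228.92415742]
side {'rect': [220.2, 257.4, 30.9, 34.3], 'score': 0.94}
[510.28199083 237.7427896 ]
```

View pics/c5.png

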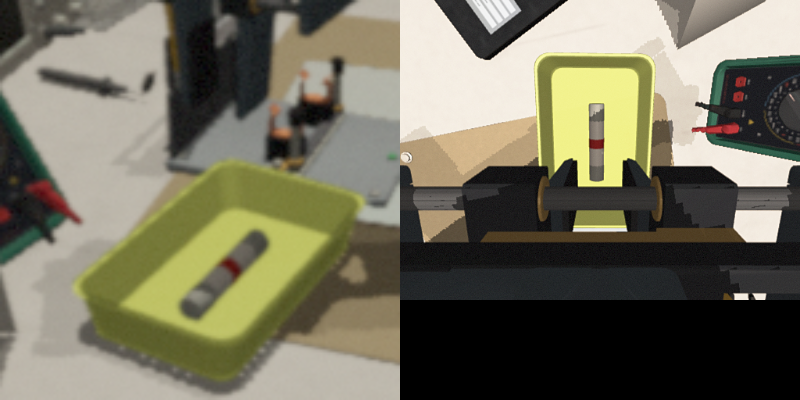

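Side and wrist views show the fuse flat in the middle of the tray, at about (517,229), released. Next the guard: check the obstacles behind it and approach above the handle.

Run:
```python
from h import *
f1=grab('scene');f2=grab('side')
print('shelf end',tri([f1,f2],[(320,22),(225,68)]))
print('scope base right',onz(f1,(246,128),0),onz(f1,(160,172),0))
s0=tri([f1,f2],[(123,118),(70,178)]);print('scope top-left-front',s0)
for z in(150,250,300): print(z,onz(f1,(0,165),z),onz(f1,(320,22),z))
```

```text
shelf end [ 733.4338177  -346.77556764  318.05192106]
scope base right [ 859.00976072 -207.87217   ] [865.14031108  84.57948117]
scope top-left-front [988.37824807  94.90491636 108.07354662]
150 [962.5619559  392.68698929] [ 984.32311888 -635.51829256]
250 [815.85183267 382.21750387] [ 833.73793369 -462.89282167]
300 [742.49677106 376.98276116] [ 758.44534109 -376.58008622]
```

>>> apply_moves --pt "-0.1 0 0 0.035 0 0 3.5" --pt "-0.1 0 0 0.035 0 0 3.5" --pt "-0.1 0 -0.01 0.035 0 0 0" --pt "-0.1 0 -0.02 0.035 0 0 0" --pt "-0.1 0 -0.03 0.03 0 0 0"

```text
time_s: 9.53
ee_pos: [515.5, 168.1, 333.0]
ee_rot: [-179.9, -0.0, 85.4]
force: [0.6, 0.4, 1.3]
gripper_width: 41.1
gripper_force: 0.0
```

>>> apply_moves --pt "-0.1 0 -0.035 0 -0.4 -5 0" --pt "-0.1 0 -0.035 0 -0.4 -5 0" --pt "-0.1 0 -0.035 0 -0.4 -5 0" --pt "-0.1 0 -0.035 0 -0.4 -5 0" --pt "-0.1 0 -0.02 0 0 0 0"

```text
time_s: 9.95
ee_pos: [511.1, 5.0, 329.4]
ee_rot: [160.2, 0.0, 85.2]
force: [-0.6, 0.4, -0.4]
gripper_width: 40.6
gripper_force: 0.0
```

>>> apply_moves --pt "0.0 0.02 0 0 0 0 0" --pt "0.0 0.02 0 0 0 0 0" --pt "0 0 0 0 0 0 0" --pt "0 0 0 0 0 0 0"

```text
time_s: 10.28
ee_pos: [555.5, 7.1, 330.2]
ee_rot: [160.2, -0.1, 85.2]
force: [0.0, 0.7, 0.1]
gripper_width: 45.4
gripper_force: 0.0
```

Run:
```python
from h import *
w=grab('wrist','w6.png');s=status.state(); print(s['ee_pos'],s['ee_rot'],s['gripper_width'],s['qpos'])
f1=grab('scene');f2=grab('side')
for X in((622.8,5.3,248.6),(627,5,248)): print(proj(w,X),proj(f1,X),proj(f2,X))
c=w['color'].astype(int); m=((c[...,0]>80)&(c[...,0]>2.2*c[...,1])&(c[...,0]>2.2*c[...,2])).astype(np.uint8)
n,l,st,ce=cv2.connectedComponentsWithStats(m)
for i in st[1:,4].argsort()[::-1][:3]+1: print(st[i],ce[i])
```

```text
[555.02510041   7.30887856 330.55242764] [ 1.60165244e+02 -5.30760185e-02  8.52194235e+01] 45.54454978631973 [ 0.59380204  3.89332835 96.15942785 -2.04144168 60.20419915  6.08985697]
[298.56695198 190.50955734] [231.51773653 129.33512889] [219.40441947 121.54211888]
[302.79814356 189.86818755] [230.36280187 128.49574792] [217.72609973 121.63941492]
[293 122  15 117 969] [299.7997936  168.92982456]
[409  80   2   4   5] [409.2  81.4]
[176  66   1   2   2] [176.   66.5]
```

View pics/w6.png

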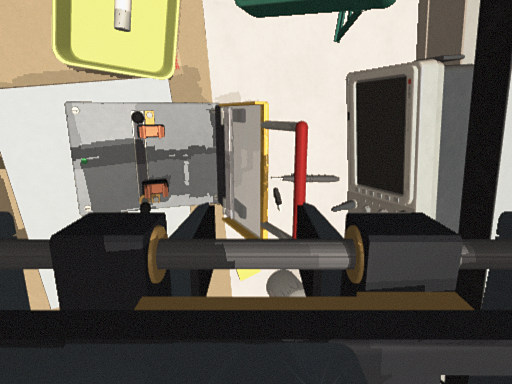

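Wrist view: red bar from (302,122) to (297,239), within about 1 mm of the predicted handle line, so handle ≈ (624,5,247). Approaching along the tool axis.

>>> apply_moves --pt "0 0.02 -0.001 0 0 0 0" --pt "0 0.019 -0.001 0 0 0 0" --pt "0 0.007 0 -0.02 0 0 0" --pt "0 0.007 0 -0.02 0 0 0" --pt "0 0 0 0 0 0 0"

```text
time_s: 10.85
ee_pos: [606.8, 5.6, 287.5]
ee_rot: [160.4, -0.0, 85.3]
force: [-0.9, 0.1, -1.5]
gripper_width: 45.8
gripper_force: 0.0
```

>>> apply_moves --pt "0 0.006 0 -0.017 0 0 0" --pt "0 0.006 0 -0.016 0 0 0" --pt "0 0.006 0 -0.016 0 0 0" --pt "0 0 0 0 0 0 0" --pt "0 0 0 0 0 0 0"

```text
time_s: 11.27
ee_pos: [626.1, 5.5, 243.6]
ee_rot: [160.0, -0.1, 85.2]
force: [-0.4, -0.8, 0.7]
gripper_width: 45.6
gripper_force: 0.0
```

Run:
```python
from h import *
w=grab('wrist');f1=grab('scene');f2=grab('side');s=status.state(); print(s['ee_pos'],s['ee_rot'],s['gripper_width'],s['force'])
for n,f in(('w',w),('s',f1),('d',f2)):
    c=f['color'].astype(int); m=((c[...,0]>80)&(c[...,0]>2.0*c[...,1])&(c[...,0]>2.0*c[...,2])).astype(np.uint8)
    k,l,st,ce=cv2.connectedComponentsWithStats(m)
    for i in st[1:,4].argsort()[::-1][:3]+1: print(n,st[i],ce[i].round(1))
    print(proj(f,(624,5.3,247)),proj(f,(628.3,55,247)))
cv2.imwrite('pics/c7.png',np.hstack([cv2.resize(w['color'][60:300,190:390,::-1],(400,480)),cv2.resize(f2['color'][90:186,170:250,::-1],(400,480))]))
```

```text
[626.98917547   5.40121806 245.4164366 ] [ 1.59770501e+02 -8.73144742e-02  8.52297125e+01] 45.70891409806822 [-0.31897978 -0.03040328  0.76311465]
w [ 245  137   20  102 1762] [254.6 185.9]
w [246 269  17  28 418] [254. 282.]
w [109  40   7   7  24] [112.   42.8]
[253.58314306 247.07281022] [253.59907219 148.86994966]
s [361 272  21  19 297] [371.4 281.4]
s [ 60  92  26  18 185] [70.4 99.9]
s [ 11  52  17  15 128] [19.4 59.2]
[231.20294066 129.69165499] [209.12759216 139.47995069]
d [357 210  16   8  91] [364.6 213.2]
d [161 238  18  15  70] [168.9 243.4]
d [56 39  8 10 61] [59.7 43.5]
[218.93131175 122.19598625] [209.00166259 127.61037222]
```

View pics/c7.png

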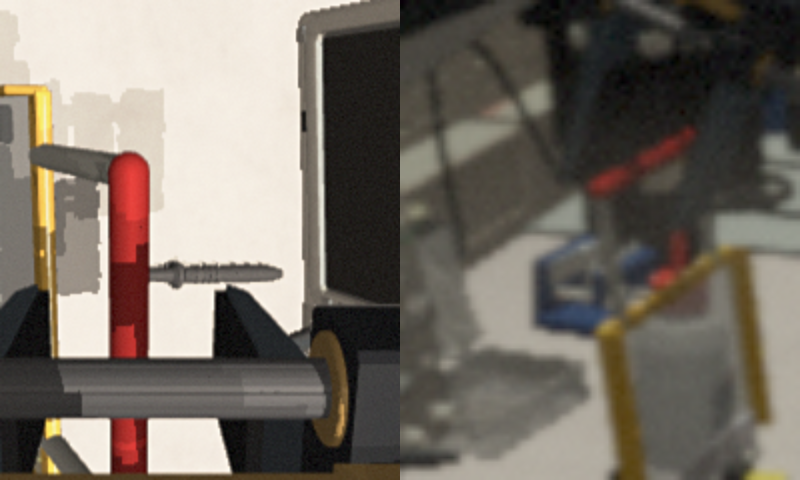

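Bar is centred between the open fingers (wrist crop x≈130 between fingers at 48 and 215), and its left end in the side crop matches the prediction. Close lightly.

>>> apply_moves --pt "-1 0 0 0 0 0 0" --pt "-1 0 0 0 0 0 0" --pt "-1 0 0 0 0 0 0" --pt "-1 0 0 0 0 0 0" --pt "-1 0 0 0 0 0 0" --newtons 12

```text
time_s: 11.83
ee_pos: [626.7, 5.3, 243.6]
ee_rot: [159.9, -0.1, 85.2]
force: [0.3, 0.1, -0.7]
gripper_width: 15.3
gripper_force: 0.0
```

>>> apply_moves --pt "-1 0 0 0 0 0 0" --pt "-1 0 0 0 0 0 0" --pt "-1 0 0 0 0 0 0" --pt "-1 0 0 0 0 0 0"

```text
time_s: 12.17
ee_pos: [625.6, 5.4, 243.0]
ee_rot: [160.1, -0.1, 85.2]
force: [-5.5, 0.0, 2.1]
gripper_width: 9.4
gripper_force: 12.0
```

Run:
```python
from h import *
s=status.state(); print(s['ee_pos'],s['ee_rot'],s['gripper_width'],s['force'])
p=np.array(s['ee_pos']); e=np.array([.9957,-.0872,0]); H=np.array([517,14.5,85])+85*e
def hp(a): return H-165*np.cos(a)*e+[0,0,165*np.sin(a)]
zt=np.array([np.sin(np.radians(20))*e[0],np.sin(np.radians(20))*e[1],-np.cos(np.radians(20))])
print('grasp',p-5*zt,'handle',hp(1.7),hp(1.67),hp(1.73))
a=np.array([1.7,1.55,1.4,1.25,1.1,.95,.8,.65,.5,.4,.3,.2,.1,.05,0,-.05,-.1])
q=np.array([hp(x) for x in a]); print(np.c_[a,q].round(1)); print((np.diff(q,axis=0)).round(1))
```

```text
[625.61203721   5.36965156 243.0016735 ] [ 1.60074601e+02 -6.73627193e-02  8.52188063e+01] 9.424837700955543 [-5.54908704  0.03920528  2.05101091]
grasp [623.90928993   5.51877234 247.7001366 ] handle [622.80242639   5.23418542 248.62469372] [617.90600142   5.66299757 249.18875272] [627.67980165   4.80704157 247.91338355]
[[ 1.700e+00  6.228e+02  5.200e+00  2.486e+02]
 [ 1.600e+00  5.982e+02  7.400e+00  2.500e+02]
 [ 1.400e+00  5.737e+02  9.500e+00  2.476e+02]
 [ 1.200e+00  5.498e+02  1.160e+01  2.416e+02]
 [ 1.100e+00  5.271e+02  1.360e+01  2.320e+02]
 [ 1.000e+00  5.061e+02  1.550e+01  2.192e+02]
 [ 8.000e-01  4.872e+02  1.710e+01  2.034e+02]
 [ 6.000e-01  4.708e+02  1.850e+01  1.849e+02]
 [ 5.000e-01  4.575e+02  1.970e+01  1.641e+02]
 [ 4.000e-01  4.503e+02  2.030e+01  1.493e+02]
 [ 3.000e-01  4.447e+02  2.080e+01  1.338e+02]
 [ 2.000e-01  4.406e+02  2.120e+01  1.178e+02]
 [ 1.000e-01  4.382e+02  2.140e+01  1.015e+02]
 [ 0.000e+00  4.375e+02  2.150e+01  9.320e+01]
 [ 0.000e+00  4.373e+02  2.150e+01  8.500e+01]
 [-0.000e+00  4.375e+02  2.150e+01  7.680e+01]
 [-1.000e-01  4.382e+02  2.140e+01  6.850e+01]]
[[-24.6   2.2   1.3]
 [-24.5   2.1  -2.4]
 [-23.9   2.1  -6. ]
 [-22.7   2.   -9.5]
 [-21.    1.8 -12.8]
 [-18.9   1.7 -15.8]
 [-16.3   1.4 -18.5]
 [-13.4   1.2 -20.8]
 [ -7.1   0.6 -14.9]
 [ -5.6   0.5 -15.5]
 [ -4.1   0.4 -16. ]
 [ -2.5   0.2 -16.3]
 [ -0.6   0.1  -8.2]
 [ -0.2   0.   -8.2]
 [  0.2  -0.   -8.2]
 [  0.6  -0.1  -8.2]]
```

Handle held; the grasp point agrees with the model arc within 1 mm. Swing the guard along the arc.

>>> apply_moves --pt "-1 -0.0123 0.0011 0.001 0 0 0" --pt "-1 -0.0123 0.0011 0.0003 0 0 0" --pt "-1 -0.0123 0.0011 -0.0007 0 0 0" --pt "-1 -0.0122 0.001 -0.0017 0 0 0" --pt "-1 -0.012 0.001 -0.0026 0 0 0"

```text
time_s: 12.58
ee_pos: [565.0, 10.6, 240.7]
ee_rot: [159.7, -0.1, 85.2]
force: [-0.1, -0.8, 1.5]
gripper_width: 9.7
gripper_force: 12.0
```

>>> apply_moves --pt "-1 -0.0119 0.001 -0.0034 0 0 0" --pt "-1 -0.0115 0.001 -0.0043 0 0 0" --pt "-1 -0.0112 0.001 -0.0052 0 0 0" --pt "-1 -0.0107 0.0009 -0.006 0 0 0" --pt "-1 -0.0103 0.0009 -0.0068 0 0 0"

```text
time_s: 13.0
ee_pos: [509.2, 15.5, 214.7]
ee_rot: [159.8, -0.1, 85.2]
force: [0.3, 0.3, 0.4]
gripper_width: 9.6
gripper_force: 12.0
```

Run:
```python
from h import *
s=status.state(); print(s['ee_pos'],s['ee_rot'],s['gripper_width'],s['force'])
p=np.array(s['ee_pos']); e=np.array([.9957,-.0872,0]); H=np.array([517,14.5,85])+85*e
zt=np.array([np.sin(np.radians(20))*e[0],np.sin(np.radians(20))*e[1],-np.cos(np.radians(20))])
g=p-5*zt; d=g-H; print('grasp',g,'r',np.hypot(d@e,d[2]),'ang',np.arctan2(d[2],-d@e))
```

```text
[509.17082653  15.47506885 214.66260566] [ 1.59766373e+02 -8.75839804e-02  8.52302245e+01] 9.561577337873569 [0.28997887 0.30475218 0.37453057]
grasp [507.46807925  15.62418963 219.36106876] r 164.26884835114458 ang 0.9578106233115105
```

>>> apply_moves --pt "-1 -0.0098 0.0009 -0.0075 0 0 0" --pt "-1 -0.0092 0.0008 -0.0083 0 0 0" --pt "-1 -0.0085 0.0007 -0.0089 0 0 0" --pt "-1 -0.0078 0.0007 -0.0096 0 0 0" --pt "-1 -0.007 0.0006 -0.0102 0 0 0"

```text
time_s: 13.42
ee_pos: [466.7, 19.2, 169.8]
ee_rot: [159.8, -0.1, 85.2]
force: [0.3, 0.1, -1.1]
gripper_width: 9.5
gripper_force: 12.0
```

>>> apply_moves --pt "-1 -0.0064 0.0006 -0.0106 0 0 0" --pt "-1 -0.0037 0.0003 -0.0073 0 0 0" --pt "-1 -0.0034 0.0003 -0.0076 0 0 0" --pt "-1 -0.003 0.0003 -0.0077 0 0 0" --pt "-1 -0.0026 0.0002 -0.0078 0 0 0"

```text
time_s: 13.83
ee_pos: [447.6, 20.9, 127.8]
ee_rot: [160.0, -0.1, 85.2]
force: [-2.4, 0.5, 1.3]
gripper_width: 9.2
gripper_force: 12.0
```

>>> apply_moves --pt "-1 -0.0022 0.0002 -0.008 0 0 0" --pt "-1 -0.0019 0.0002 -0.008 0 0 0" --pt "-1 -0.0008 0 -0.004 0 0 0" --pt "-1 -0.0007 0 -0.004 0 0 0" --pt "-1 0 0 0 0 0 0"

```text
time_s: 14.25
ee_pos: [442.3, 21.3, 103.6]
ee_rot: [160.0, -0.1, 85.2]
force: [-2.9, 1.9, -0.0]
gripper_width: 9.5
gripper_force: 12.0
```

```bash
cat > g.py <<'E'
from h import *
s=status.state(); print(s['ee_pos'],s['ee_rot'],s['gripper_width'],s['force'])
p=np.array(s['ee_pos']); e=np.array([.9957,-.0872,0]); H=np.array([517,14.5,85])+85*e
zt=np.array([np.sin(np.radians(20))*e[0],np.sin(np.radians(20))*e[1],-np.cos(np.radians(20))])
g=p-5*zt; d=g-H; print('grasp',g,'r',np.hypot(d@e,d[2]),'ang',np.arctan2(d[2],-d@e))
E
python3 g.py
python3 - <<'E'
from h import *
w=grab('wrist');f1=grab('scene')
cv2.imwrite('pics/c8.png',np.hstack([cv2.resize(w['color'][:,:,::-1],(400,300)),cv2.resize(f1['color'][150:300,180:380,::-1],(400,300))]))
E
```

```text
[442.28833445  21.25909272 103.59774176] [ 1.60048204e+02 -6.94922284e-02  8.52135037e+01] 9.47916996684245 [-2.8975018   1.87092947 -0.03599826]
grasp [440.58558717  21.4082135  108.29620487] r 163.27562471665797 ang 0.14316883230448976
```

View pics/c8.png

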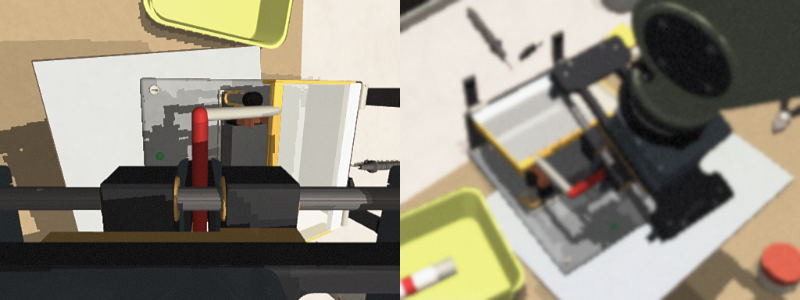

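Guard held at about 0.14 rad, still above the posts (wrist: bar at (200,150) in the fingers). Now small steps, feeling for the stop.

>>> apply_moves --pt "-1 -0.0005 0 -0.003 0 0 0" --pt "-1 -0.0005 0 -0.003 0 0 0" --pt "-1 -0.0002 0 -0.003 0 0 0" --pt "-1 0 0 0 0 0 0" --pt "-1 0 0 0 0 0 0"

```text
time_s: 14.77
ee_pos: [441.3, 21.3, 95.3]
ee_rot: [160.0, -0.1, 85.2]
force: [-5.4, 3.5, 0.1]
gripper_width: 9.6
gripper_force: 12.0
```

>>> apply_moves --pt "-1 0 0 -0.002 0 0 0" --pt "-1 0 0 -0.002 0 0 0" --pt "-1 0 0 0 0 0 0" --pt "-1 0 0 0 0 0 0"

```text
time_s: 15.1
ee_pos: [441.0, 21.3, 91.2]
ee_rot: [160.0, -0.1, 85.2]
force: [-5.1, 3.6, -0.0]
gripper_width: 9.9
gripper_force: 12.0
```

>>> apply_moves --pt "-1 0 0 -0.002 0 0 0" --pt "-1 0 0 -0.002 0 0 0" --pt "-1 0 0 0 0 0 0" --pt "-1 0 0 0 0 0 0"

```text
time_s: 15.43
ee_pos: [440.8, 21.3, 87.1]
ee_rot: [160.1, -0.1, 85.2]
force: [-5.2, 4.6, -0.1]
gripper_width: 9.6
gripper_force: 12.0
```

>>> apply_moves --pt "-1 -0.001 0.0005 -0.002 0 0 0" --pt "-1 0 0.0005 -0.002 0 0 0" --pt "-1 0 0 0 0 0 0" --pt "-1 0 0 0 0 0 0"

```text
time_s: 15.77
ee_pos: [440.6, 21.6, 83.4]
ee_rot: [160.0, -0.0, 85.2]
force: [-3.4, -4.4, -0.7]
gripper_width: 9.9
gripper_force: 12.0
```

>>> apply_moves --pt "-1 0 0 -0.002 0 0 0" --pt "-1 0 0 -0.002 0 0 0" --pt "-1 0 0 0 0 0 0" --pt "-1 0 0 0 0 0 0"

```text
time_s: 16.1
ee_pos: [440.6, 21.7, 79.4]
ee_rot: [160.0, -0.0, 85.2]
force: [-4.5, -4.5, -1.4]
gripper_width: 9.7
gripper_force: 12.0
```

```bash
python3 g.py
```

```text
[440.57402435  21.65828952  79.39825089] [ 1.59975972e+02 -1.59968958e-02  8.52275794e+01] 9.664321654618584 [-4.46279945 -4.45102665 -1.44558042]
grasp [438.87127706  21.8074103   84.09671399] r 163.3493711631494 ang -0.005529807704251749
```

>>> apply_moves --pt "-1 0 -0.0005 -0.002 0 0 0" --pt "-1 0 0 -0.002 0 0 0" --pt "-1 0 0 0 0 0 0" --pt "-1 0 0 0 0 0 0"

```text
time_s: 16.43
ee_pos: [440.6, 21.6, 75.4]
ee_rot: [160.0, -0.1, 85.2]
force: [-4.5, -1.6, -0.5]
gripper_width: 9.9
gripper_force: 12.0
```

>>> apply_moves --pt "-1 0.0002 0 -0.002 0 0 0" --pt "-1 0 0 -0.001 0 0 0" --pt "-1 0 0 0 0 0 0" --pt "-1 0 0 0 0 0 0"

```text
time_s: 16.77
ee_pos: [440.7, 21.6, 72.4]
ee_rot: [160.0, -0.1, 85.2]
force: [-3.4, -2.9, -0.8]
gripper_width: 9.6
gripper_force: 12.0
```

>>> apply_moves --pt "-1 0.0002 -0.0002 -0.002 0 0 0" --pt "-1 0 0 -0.001 0 0 0" --pt "-1 0 0 0 0 0 0" --pt "-1 0 0 0 0 0 0"

```text
time_s: 17.1
ee_pos: [440.9, 21.5, 69.4]
ee_rot: [160.0, -0.1, 85.2]
force: [-4.9, -1.2, -0.5]
gripper_width: 9.8
gripper_force: 12.0
```

>>> apply_moves --pt "-1 0.0002 0 -0.002 0 0 0" --pt "-1 0 0 -0.001 0 0 0" --pt "-1 0 0 0 0 0 0" --pt "-1 0 0 0 0 0 0"

```text
time_s: 17.43
ee_pos: [441.1, 21.5, 66.4]
ee_rot: [160.0, -0.1, 85.2]
force: [-4.2, -1.4, -0.7]
gripper_width: 9.8
gripper_force: 12.0
```

>>> apply_moves --pt "-1 0.0003 0 -0.001 0 0 0" --pt "-1 0 0 -0.001 0 0 0" --pt "-1 0 0 0 0 0 0" --pt "-1 0 0 0 0 0 0"

```text
time_s: 17.77
ee_pos: [441.2, 21.5, 64.4]
ee_rot: [160.0, -0.1, 85.2]
force: [-5.4, -1.6, 0.1]
gripper_width: 9.8
gripper_force: 12.0
```

>>> apply_moves --pt "-1 0.0002 0 -0.001 0 0 0" --pt "-1 0 0 -0.001 0 0 0" --pt "-1 0 0 0 0 0 0" --pt "-1 0 0 0 0 0 0"

```text
time_s: 18.1
ee_pos: [441.4, 21.5, 62.5]
ee_rot: [160.0, -0.1, 85.2]
force: [-5.5, -1.8, 2.6]
gripper_width: 9.5
gripper_force: 12.0
```

```bash
python3 g.py
python3 - <<'E'
from h import *
w=grab('wrist');f2=grab('side')
cv2.imwrite('pics/c9.png',np.hstack([cv2.resize(w['color'][60:300,140:380,::-1],(400,400)),cv2.resize(f2['color'][160:260,200:300,::-1],(400,400),interpolation=cv2.INTER_CUBIC)]))
E
```

```text
[441.41924964  21.48570136  62.5428847 ] [ 1.59974846e+02 -6.19781943e-02  8.52218490e+01] 9.48264694284985 [-5.49472612 -1.81551396  2.6020481 ]
grasp [439.71650236  21.63482215  67.24134781] r 163.45777923871782 ang -0.10885853645051975
```

View pics/c9.png

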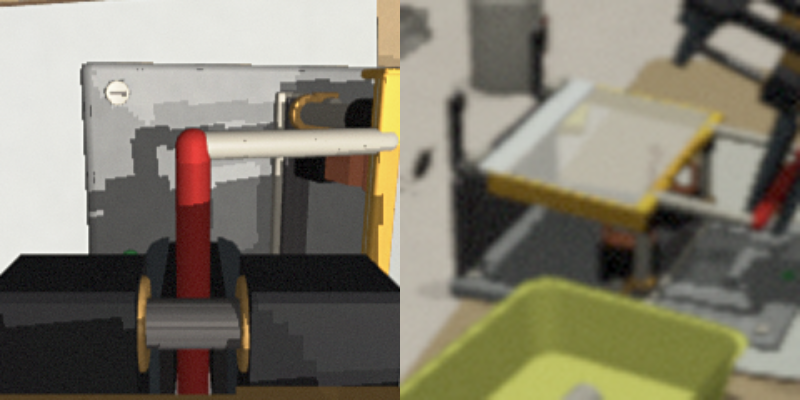

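Contact is felt (force z from about −0.7 to +2.6 N at −0.109 rad), and the side view shows the plate level on the posts. Ease off 1 mm, open slightly, back out along the tool axis.

>>> apply_moves --pt "-1 0 0 0.001 0 0 0" --pt "-1 0 0 0 0 0 0" --pt "-1 0 0 0 0 0 0" --pt "-1 0 0 0 0 0 0" --newtons 4

```text
time_s: 18.53
ee_pos: [441.4, 21.5, 63.5]
ee_rot: [160.0, -0.1, 85.2]
force: [-5.9, -1.8, 0.4]
gripper_width: 9.8
gripper_force: 4.0
```

>>> apply_moves --pt "-0.47 0 0 0 0 0 0" --pt "-0.47 0 0 0 0 0 0" --pt "-0.47 0 0 0 0 0 0" --pt "-0.47 0 0 0 0 0 0" --pt "-0.47 0 0 0 0 0 0"

```text
time_s: 18.95
ee_pos: [442.9, 21.7, 64.0]
ee_rot: [159.8, -0.1, 85.2]
force: [1.1, 0.5, 0.1]
gripper_width: 24.2
gripper_force: 0.0
```

```bash
python3 g.py
```

```text
[442.86315319  21.66964322  64.04135175] [ 1.59817370e+02 -1.01230769e-01  8.52261788e+01] 24.20010015585938 [1.08814602 0.48371938 0.11783963]
grasp [441.16040591  21.818764    68.73981485] r 161.8872461791775 ang -0.10061107649691767
```

>>> apply_moves --pt "-0.47 -0.002 0 0.002 0 0 0" --pt "-0.47 -0.003 0 0.008 0 0 0" --pt "-0.47 -0.005 0 0.014 0 0 0" --pt "-0.47 -0.009 0.001 0.025 0 0 0" --pt "-0.47 -0.012 0.001 0.033 0 0 0"

```text
time_s: 19.37
ee_pos: [409.5, 23.5, 144.9]
ee_rot: [160.2, -0.1, 85.2]
force: [0.3, 0.2, -1.2]
gripper_width: 24.1
gripper_force: 0.0
```

>>> apply_moves --pt "-0.47 -0.015 0 0.035 0 0 0" --pt "-0.47 -0.015 0 0.035 0 0 0" --pt "-0.47 0 0 0 0 0 0" --pt "-0.47 0 0 0 0 0 0" --pt "-0.47 0 0 0 0 0 0"

```text
time_s: 19.78
ee_pos: [380.5, 23.5, 215.3]
ee_rot: [159.9, -0.1, 85.2]
force: [0.2, 0.8, 0.5]
gripper_width: 24.0
gripper_force: 0.0
```

Run:
```python
from h import *
s=status.state();print(s['time_s'],s['ee_pos'],s['force'],np.abs(s['qvel']).max())
f1=grab('scene');f2=grab('side')
e=np.array([.9957,-.0872,0]);H=np.array([517,14.5,85])+85*e;yv=np.array([.0872,.9957,0])
X=lambda a,k:H-165*np.cos(a)*e+[0,0,165*np.sin(a)]+k*yv
for n,f in(('s',f1),('d',f2)):
    c=f['color'].astype(int); m=((c[...,0]>80)&(c[...,0]>2.0*c[...,1])&(c[...,0]>2.0*c[...,2])).astype(np.uint8)
    k,l,st,ce=cv2.connectedComponentsWithStats(m)
    for i in range(1,k):
        if st[i,4]>8 and np.hypot(*(ce[i]-proj(f,X(-.1,0))))<40: print(n,st[i],ce[i].round(1))
    print('a-.1',proj(f,X(-.1,0)),'a0',proj(f,X(0,0)),'a.1',proj(f,X(.1,0)))
for r in finder.boxes_of('fuse','side')[:1]: x,y,a,b=r['rect'];print(r,onz(f2,(x+a/2,y+b/2),12))
```

```text
19.7833 [380.4507361   23.51763954 215.32947184] [0.1832885 0.8188443 0.5471366] 2.1082109563818587
s [265 233  41  27 136] [283.7 246.7]
a-.1 [286.27047841 245.84061138] a0 [286.84774231 241.49875802] a.1 [286.92920796 236.44819646]
d [288 205   9  11  27] [291.8 210.6]
a-.1 [294.94720742 205.91865006] a0 [295.5978898  199.47213981] a.1 [295.5539994  192.82171816]
{'rect': [219.8, 258.3, 30.6, 34.9], 'score': 0.58} [510.05695185 241.76162603]
```

Guard stays down at about −0.1 rad, the fuse is still flat in the tray, and the arm is clear, so I'm handing in.

```bash
python3 -c "
from workcell import env
print(env.job_done())"
```

```text
the job is handed in; nothing more can be done
None
```

The job is handed in: the fuse lies flat near the middle of the lime tray, the guard was lowered onto its stop posts (about −0.1 rad), and the arm is clear; the hand-in returned no verdict.

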